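# Close up the lever-arch file

## Task

Close up the open lever-arch file on the registration desk, by pushing with the fingertips only and without forcing anything: push its lever over towards the spine, past its dead point, until it snaps down into lock and the two arches are shut, and press the black compressor bar all the way down onto the sheets; either may be done first. Do not lift or shove the file: it stays lying where it is on the desk, and the other things stay where they are.

Things in the scene. Friction and masses are not known exactly. Their poses are not given: they have to be found in the camera images.
- file: Open A5 lever-arch file, navy, 1.0 to 1.4 kg, loose, lying flat. Origin on the desk below the middle of the lever's pivot axis; x along the spine, y from the sheets towards the spine. Boards 3 mm thick, x -118 to 118: back cover y -171 to 49 mm, spine to 122, front cover to 344. Stack of sheets x -105 to 105, y -164 to -16, top 23 mm up. Two steel posts at x -40 and 40, y -28, tops 51 mm up.
- arches (a joint): Angle of the two 4 mm wire arches at x -40 and 40 mm of the file, turning together about an axis along x at y 22, height 9 mm. 0: open, leaning 0.6 rad towards the spine (top about 84 mm up). 0.6: shut, bridging over to the posts (top about 78 mm up). They are geared to the lever and move only with it.
- lever (a joint): Angle of the steel lever midway between the arches, pivoting about the file's x at y 0, height 16 mm. 0: open, leaning 0.33 rad from vertical towards the spine (+y). Grows as it is pushed over and down towards the spine, to 0.98 (locked, 1.31 rad from vertical). Below 0.70 a spring returns it to 0 (about 8 N at the tip at the start, falling to nothing at 0.70); beyond that it snaps to 0.98 by itself and stays.
- lever_tip (a point): Centre of the red round grip bar (24 mm long along the file's x, 9 mm thick) at the end of the lever, 47 mm from the pivot axis. The lever below it is a steel strip 18 mm wide and 3 mm thick. Open: y 15, height 60 mm; locked: y 45, height 28 mm in the file's frame.
- bar (a joint): Height of the black compressor bar on the posts: 0 is at the top (underside 44 mm up), growing as it is pressed down, to 0.021 m where it lies on the sheets. It starts between 0 and 0.008, slides with about 3 N of friction and stays where it is left.
- bar_top (a point): Middle of the top face of the compressor bar, a black flat plastic bar 112 mm long (along the file's x, through both posts), 18 mm wide, 4 mm thick, at x 0, y -28 mm in the file's frame. Top face 48 mm up at joint 0, 27 mm up when it lies on the sheets. There is 80 mm between the arches.
- highlighter: Bystander: yellow highlighter with a green cap, 115 x 19 x 15 mm, lying on the filed sheets. Origin under its middle.
- stamp: Bystander: black and red self-inking stamp, 52 x 30 x 66 mm tall, standing on the file's front cover. Origin under its middle.
- phone: Bystander: grey desk telephone, 190 x 165 x 95 mm, to the left of the file. Origin under its middle.
- pen_box: Bystander: clear plastic pen box with pens, 200 x 85 x 40 mm, to the left. Origin under its middle.
- sanitizer: Bystander: pump bottle of hand rub, 62 mm across, 177 mm tall, to the right. Origin under its middle.
- stapler: Bystander: blue and black stapler, 140 x 36 x 60 mm, to the right. Origin under its middle.
- notes: Bystander: block of yellow sticky notes, 76 x 76 x 22 mm, to the right. Origin under its middle.

How it is judged (in metres and radians):
At the end, for the whole second after the job is handed in: Lever snapped down in lock (joint lever above 0.92), arches shut (above 0.55); compressor bar on the sheets (joint bar above 0.0185 m); file flat, at rest and within 30 mm of where it was; every bystander within 40 mm of where it was and not tipped (value of joint lever above 0.92 rad and value of joint arches above 0.55 rad and value of joint bar above 0.0185 m and distance of file from where it was at the start of the episode below 0.03 m and angle between file's own z axis and vertical below 0.05 rad and height (world z) of file below 0.01 m and linear speed of file below 0.01 m/s and distance of each of highlighter, stamp, phone, pen_box, sanitizer, stapler, notes from where it was at the start of the episode below 0.04 m and angle between each of highlighter, stamp, phone, pen_box, sanitizer, stapler, notes's own z axis and vertical below 0.2 rad); the robot touches nothing.
It fails at once if the file or its mechanism is squeezed or forced by the fingers with over 60 N (contact force between the fingers and file above 60 N).
It fails at once if the file is worked with the arm or the gripper's body (over 10 N) instead of the fingers (contact force between the arm and file above 10 N).
It fails at once if the file is lifted or tipped up off the desk (height (world z) of file above 0.012 m or angle between file's own z axis and vertical above 0.08 rad).
It fails at once if the file is shoved 30 mm or more from its place (distance of file from where it was at the start of the episode above 0.03 m).
It fails at once if a bystander is picked up, pushed more than 40 mm away or knocked over (distance of any of highlighter, stamp, phone, pen_box, sanitizer, stapler, notes from where it was at the start of the episode above 0.04 m or angle between any of highlighter, stamp, phone, pen_box, sanitizer, stapler, notes's own z axis and vertical above 0.5 rad).
It also fails if it takes over 38 s, if anything falls off the work surface, if the arm or the gripper's body presses on something with over 40 N, if the wrist force passes 120 N, or if a joint passes its speed limit or range.

## Robot

A 6-joint arm with a two-finger parallel gripper is mounted at the origin on the work surface. World frame = base frame: x ahead of the robot, y to its left, z up, the work surface at z = 0. Lengths are in m, angles in degrees, forces in N, time in s.
With the tool pointing down it reaches from about 0.375 to 0.9 m from the base axis. Payload 3.1 kg.
Tool frame: the origin (TCP) lies on the centre line of the jaws, within the pads' length; the fingertips stand 8 mm ahead of it and the grasp point (between the pads) lies 11 mm behind it (bot.tip_extent is the distance from the TCP to the fingertips, in m); z points along the fingers, y is the line along which they close (so a half turn about z gives the same grasp; the last joint's range is limited). The gripper opens to 87 mm and grips with 3 to 60 N. Pads are 19 mm wide; open, the fingers measure 117 mm over their backs; the gripper's body (75 mm by 190 mm) begins 51 mm behind the grasp point.
Start: joints at [63.856, 30.224, 82.088, -0, 67.689, -10.227], TCP at [0.171, 0.601, 0.231] pointing down, gripper open.
Joint ranges: [-176.69, 176.69], [-43.24, 126.21], [12.49, 139.97], [-82, 262], [0, 151.66], [-163.58, 163.58]. Speed limits (degrees/s): [159.86, 159.86, 180, 180, 180, 180].

## Interface

Orientations are given as a 3x3 rotation matrix whose columns are the frame's x, y, z axes.
In Python, from rig import bot, vision, workorder gives the robot as it stands.
- The arm moves only by the shell command python3 -m handwheel 'ROWS'. ROWS is JSON, a list of rows, each an object with "delta_rot": the turn, a rotation vector about the tool's x, y, z in rad, a list of three; "xyz": the shift along the tool's x, y, z in mm, a list of three; "hand": the closure, from -1 (fully open) to 1 (shut). A call has exactly 5 rows; each row is the pose to reach, as a shift and turn from the pose commanded when the call began, along the tool's axes at that moment; what a row does not reach only later rows make up. A row lasts 1/8 s, in which the tool goes at most 62.5 mm and 10.7 degrees, less where a joint would pass 70% of its speed; a pose out of reach is approached as far as the arm can. A call with a gripper value outside its range is refused whole. The fingers move at their own pace and stop on an object; the grip force is fixed at half the most. Time passes only in rows, so rows that repeat a pose let the fingers close, or fill a call up. It gives the time, the measured TCP pose, the force, the opening and the grip force at its end, in the units of the state.
- bot.read_state(): the state, without advancing time (a new reading comes with each control period).
- vision.capture(name): name is "scene" or "top"; returns the picture (400x640x3 uint8, red, green, blue); there is no depth.
- vision.camera_model(name): a dict with "camera_matrix" (3x3 intrinsics, pixels), "camera_from_world" (4x4, takes a point from world to camera coordinates). Camera axes: x right, y up, looking along -z (the intrinsics and any distortion apply to the point x, -y, -z); pixel columns grow to the right and rows downward; lengths in m; the calibration is good to about 2 mm. A picture is of the moment at which its call begins. camera_model takes no time and is no camera call.
- workorder.hand_in(): hands the job in; it is judged then, once.
The state is a dict: "time_s": time; "joint_positions": joint angles; "qvel": joint speeds; "tau": joint torques, N m; "position": TCP position; "tcp_rot": TCP orientation; "force": force on the tool from outside, world axes, zero at the start; "moment": the same for the moment, N m; "opening": opening from 0.0 (shut) to 1.0 (fully open); "grasp_force": force on a finger pad.
Only numpy, scipy, OpenCV 4.12 (cv2) and the standard library are available. Lean on these libraries where they do the work, as an engineer would, in place of code of your own. Each camera call takes 0.05 s, during which the arm holds its last target. There are 200 camera calls.

## Working session

There is one attempt and no reset: what is moved stays moved. The work goes in short steps, Python scripts to look and compute and a shell command to move; the robot and the scene stay as the last step left them, time stands still between calls to the robot, and variables do not carry over. Pictures are saved under pics/ and viewed, at most 10 in all, crops included, and the job is handed in when it is done.

```bash
mkdir -p pics
python3 - <<'E'
from rig import bot,vision
import cv2,numpy as np
for n in("scene","top"):
    cv2.imwrite(f"pics/{n}0.png",vision.capture(n)[:,:,::-1])
    m=vision.camera_model(n);print(n,np.round(m["camera_matrix"],1).tolist(),np.round(m["camera_from_world"],3).tolist(),[k for k in m])
s=bot.read_state();print(s["time_s"],s["position"],np.round(s["tcp_rot"],3).tolist(),s["force"],s["opening"])
E
```

```text
scene [[487.7, 0.0, 325.6], [0.0, 487.7, 202.0], [0.0, 0.0, 1.0]] [[-0.653, 0.757, -0.016, 0.307], [-0.544, -0.454, 0.705, 0.242], [0.527, 0.469, 0.709, -1.706], [0.0, 0.0, 0.0, 1.0]] ['camera_matrix', 'camera_from_world']
top [[495.4, 0.0, 316.0], [0.0, 495.4, 208.0], [0.0, 0.0, 1.0]] [[-0.024, -1.0, -0.013, 0.048], [0.996, -0.025, 0.087, -0.492], [-0.088, -0.011, 0.996, -1.694], [0.0, 0.0, 0.0, 1.0]] ['camera_matrix', 'camera_from_world']
0.1 [0.1710788  0.60046196 0.22966827] [[-0.962, 0.274, -0.001], [0.274, 0.962, -0.002], [0.0, -0.002, -1.0]] [-0.21388762 -0.25418928  0.51482461] 0.9977135809830054
```

View pics/scene0.png

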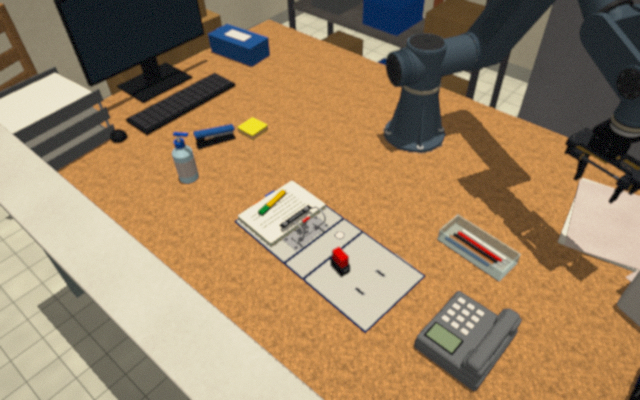

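View pics/top0.png

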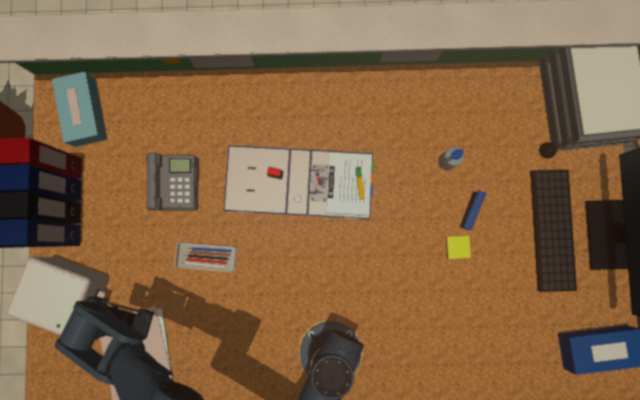

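The scene view shows the file open, with the arches and lever near (305,220). In the top view the file's outline runs about (229,146), (372,152), (370,218), (225,211), and the mechanism is near (318,183).

```bash
cat > h.py <<'E'
import numpy as np,cv2
from rig import bot,vision
def ray(n,px):
    m=vision.camera_model(n);K,T=m["camera_matrix"],np.array(m["camera_from_world"])
    d=np.linalg.inv(K)@[px[0],px[1],1];d=d*[1,-1,-1]
    R=T[:3,:3];return -R.T@T[:3,3],R.T@d
def onz(n,px,z):
    c,d=ray(n,px);return c+d*(z-c[2])/d[2]
def proj(n,p):
    m=vision.camera_model(n);K,T=m["camera_matrix"],np.array(m["camera_from_world"])
    q=(T[:3,:3]@p+T[:3,3])*[1,-1,-1];q=K@q;return q[:2]/q[2]
E
python3 - <<'E'
from h import *
for n,(x0,y0,x1,y1) in(("top",(205,130,395,235)),("scene",(220,170,440,340))):
    im=cv2.imread(f"pics/{n}0.png");c=im[y0:y1,x0:x1]
    hsv=cv2.cvtColor(c,cv2.COLOR_BGR2HSV)
    # desk: orange hue, saturated
    m=(~((hsv[...,0]>5)&(hsv[...,0]<22)&(hsv[...,1]>90)&(hsv[...,2]>70))).astype(np.uint8)*255
    m=cv2.morphologyEx(m,cv2.MORPH_OPEN,np.ones((3,3)))
    k=max(cv2.findContours(m,0,1)[0],key=cv2.contourArea)
    h=cv2.convexHull(k)
    a=cv2.approxPolyDP(h,6,True)[:,0]+[x0,y0]
    print(n,a.tolist())
    for p in a: print(np.round(onz(n,p.astype(float),.003),4))
    if n=="top":
        pts=np.array([onz(n,p[0]+[x0,y0],.003)[:2] for p in h],np.float32)
        r=cv2.minAreaRect(pts);print(r)
    if n=="top": crop=cv2.resize(im[140:225,290:385],None,fx=8,fy=7,interpolation=2) and None if 0 else cv2.resize(im[145:220,285:380],None,fx=8,fy=8,interpolation=2)
    else: crop=cv2.resize(im[175:275,230:360],None,fx=6,fy=6,interpolation=2)
    cv2.imwrite(f"pics/{n}c.png",crop)
E
```

```text
top [[229, 146], [372, 153], [369, 218], [224, 210]]
[0.7229 0.3392 0.003 ]
[ 0.6842 -0.1666  0.003 ]
[ 0.4546 -0.1484  0.003 ]
[0.4954 0.3588 0.003 ]
((0.5886521935462952, 0.09253573417663574), (0.5209000110626221, 0.23602169752120972), 85.29309844970703)
scene [[238, 215], [293, 181], [423, 277], [363, 331], [238, 225]]
[ 0.6643 -0.1729  0.003 ]
[ 0.4534 -0.15    0.003 ]
[0.5041 0.3636 0.003 ]
[0.7289 0.3407 0.003 ]
[ 0.6911 -0.1431  0.003 ]
```

View pics/topc.png

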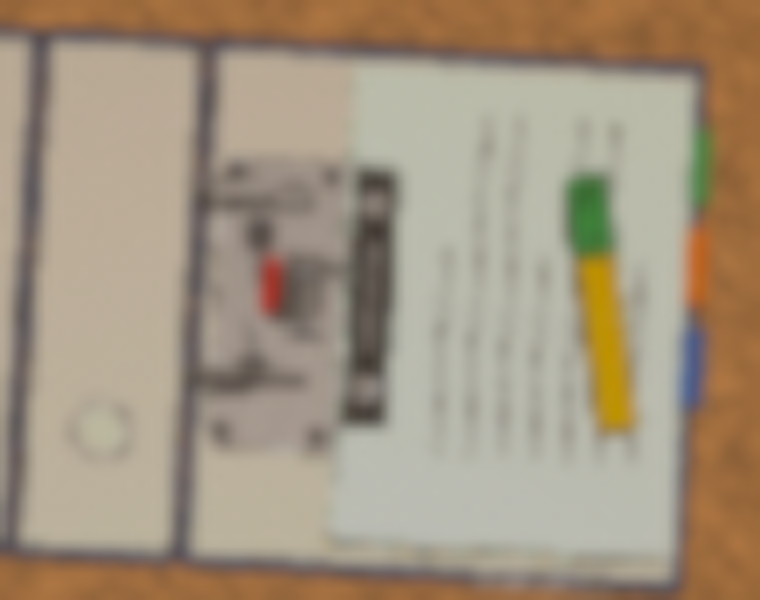

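View pics/scenec.png

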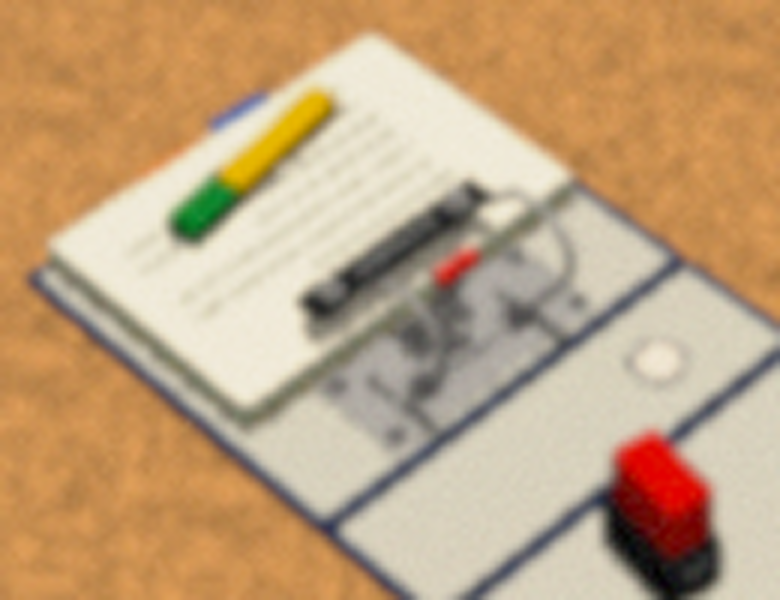

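The crops show the red grip at about top (319,181) / scene (306,219), and the black bar's middle at top (331.4,182). The highlighter is on the sheets, well clear of the bar.

Run:
```python
from h import *
from scipy.optimize import least_squares
P={}
for n,(x0,y0,x1,y1) in(("top",(310,172,328,190)),("scene",(298,210,314,226))):
    im=cv2.imread(f"pics/{n}0.png")[y0:y1,x0:x1].astype(int)
    w=np.clip(im[...,2]-np.maximum(im[...,0],im[...,1])-40,0,None).astype(float)
    yy,xx=np.mgrid[y0:y1,x0:x1];P[n]=np.array([(w*xx).sum(),(w*yy).sum()])/w.sum()
r=least_squares(lambda p:np.r_[proj("top",p)-P["top"],proj("scene",p)-P["scene"]],[.58,.02,.06])
print(P,r.x,r.fun)
th=np.deg2rad(85.3);Y=np.array([np.cos(th),np.sin(th)]);X=np.array([Y[1],-Y[0]])
O1=np.array([.5887,.0925])-.0835*Y
print("origin rect",O1,"origin from lever",r.x[:2]-.015*Y)
g=onz("top",P["top"],.06);print("lever top z=.06",g[:2]-.015*Y, "scene",onz("scene",P["scene"],.06)[:2]-.015*Y)
# bar
im=cv2.imread("pics/top0.png")[164:202,326:338];gm=cv2.cvtColor(im,6)
w=np.clip(110-gm.astype(float),0,None);yy,xx=np.mgrid[164:202,326:338]
b=np.array([(w*xx).sum(),(w*yy).sum()])/w.sum();q=onz("top",b,.046);print("bar",b,q,"origin from bar",q[:2]+.028*Y)
O=O1
s=bot.read_state();R=s["tcp_rot"]
t=np.r_[O-.028*Y,.10];print("to bar tool mm",R.T@(t-s["position"])*1000)
```

```text
{'top': array([318.45645646, 180.18468468]), 'scene': array([305.53089471, 218.91250618])} [0.58390236 0.0252719  0.05675837] [-0.21670246  0.19166272 -0.23372062 -0.01476623]
origin rect [0.58185813 0.00928078] origin from lever [0.58267328 0.01032234]
lever top z=.06 [0.58284398 0.00955226] scene [0.58442888 0.01299997]
bar [330.75514475 181.67282874] [ 0.57985926 -0.01747379  0.046     ] origin from bar [0.58215354 0.01043206]
to bar tool mm [-562.64637428 -483.07396226  130.42720586]
```

```bash
python3 -m handwheel '[{"xyz":[-45,-39,0],"delta_rot":[0,0,-0.04],"hand":1},{"xyz":[-90,-77,0],"delta_rot":[0,0,-0.08],"hand":1},{"xyz":[-135,-116,0],"delta_rot":[0,0,-0.12],"hand":1},{"xyz":[-180,-154,0],"delta_rot":[0,0,-0.16],"hand":1},{"xyz":[-225,-193,0],"delta_rot":[0,0,-0.196],"hand":1}]'
cat > d.py <<'E'
from h import *
import sys
th=np.deg2rad(85.3);Y=np.array([np.cos(th),np.sin(th),0]);X=np.array([Y[1],-Y[0],0]);O=np.array([.5824,.010,0])
F=np.c_[X,Y,[0,0,1]]
def st(t=None):
    s=bot.read_state();R=s["tcp_rot"];p=s["position"]
    tip=p+R[:,2]*bot.tip_extent
    print("t",s["time_s"],"tip in file mm",np.round(F.T@(tip-O)*1000,1),"F(file)",np.round(F.T@s["force"],1),"open",round(s["opening"],2),"toolY in file",np.round(F.T@R[:,1],3))
    if t is not None: print("go tool mm",np.round(R.T@(O+F@(np.array(t)/1000)-tip)*1000,1))
if __name__=="__main__": st(eval(sys.argv[1]) if len(sys.argv)>1 else None)
E
python3 d.py [0,-28,90]
```

```text
time_s: 0.72
position: [0.3355, 0.3521, 0.2304]
tcp_rot: [[-0.997, 0.08, 0.0], [0.08, 0.997, -0.0], [-0.0, -0.0, -1.0]]
force: [-0.0, 0.4, 0.9]
opening: 0.515
grasp_force: 0.0
t 0.725 tip in file mm [-274.1  320.7  222.4] F(file) [-0.   0.4  0.9] open 0.51 toolY in file [-0.002  1.    -0.   ]
go tool mm [-273.4 -349.2  132.4]
```

```bash
python3 -m handwheel '[{"xyz":[-37,-48,0],"delta_rot":[0,0,0],"hand":1},{"xyz":[-74,-95,0],"delta_rot":[0,0,0],"hand":1},{"xyz":[-111,-142,0],"delta_rot":[0,0,0],"hand":1},{"xyz":[-148,-190,0],"delta_rot":[0,0,0],"hand":1},{"xyz":[-185,-237,0],"delta_rot":[0,0,0],"hand":1}]' >/dev/null
python3 -m handwheel '[{"xyz":[-30,-38,0],"delta_rot":[0,0,0],"hand":1},{"xyz":[-60,-76,20],"delta_rot":[0,0,0],"hand":1},{"xyz":[-88,-112,55],"delta_rot":[0,0,0],"hand":1},{"xyz":[-88,-112,105],"delta_rot":[0,0,0],"hand":1},{"xyz":[-88,-112,132],"delta_rot":[0,0,0],"hand":1}]' >/dev/null
python3 d.py [0,-28,27]
python3 - <<'E'
from h import *
a=cv2.resize(vision.capture("scene")[175:275,230:360],None,fx=6,fy=6,interpolation=2)
cv2.imwrite("pics/s1.png",a[:,:,::-1])
E
```

```text
t 1.975 tip in file mm [ -3.4 -27.3  87.5] F(file) [ 0.3 -0.4  0.3] open 0.0 toolY in file [0.001 1.    0.001]
go tool mm [-3.7 -0.7 60.5]
```

View pics/s1.png

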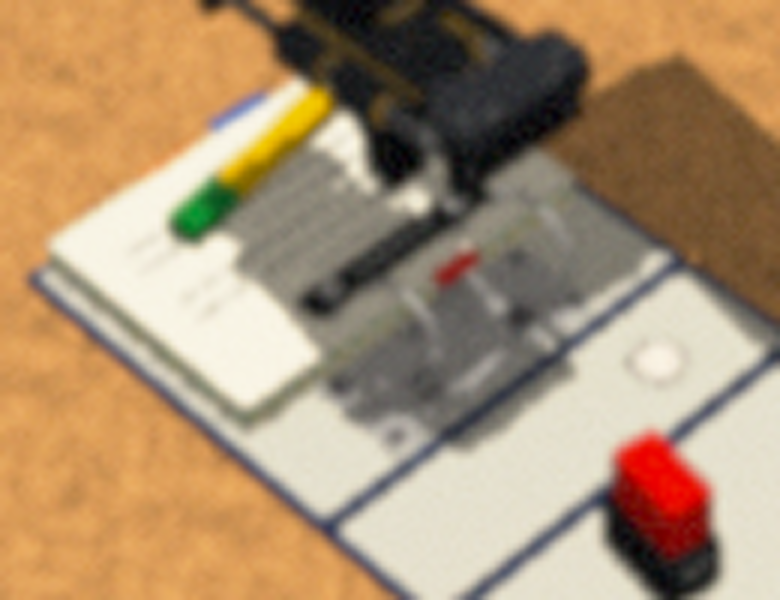

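The closed fingers are above the bar and the lever is untouched. Next: lower onto the bar.

```bash
python3 -m handwheel '[{"xyz":[-3,-1,15],"delta_rot":[0,0,0],"hand":1},{"xyz":[-3,-1,28],"delta_rot":[0,0,0],"hand":1},{"xyz":[-3,-1,38],"delta_rot":[0,0,0],"hand":1},{"xyz":[-3,-1,42],"delta_rot":[0,0,0],"hand":1},{"xyz":[-3,-1,45],"delta_rot":[0,0,0],"hand":1}]' >/dev/null; python3 d.py [0,-28,27]
```

```text
t 2.65 tip in file mm [  1.4 -27.6  45.7] F(file) [-0.1 -0.4  0.7] open 0.01 toolY in file [-0.  1. -0.]
go tool mm [ 1.4 -0.4 18.7]
```

```bash
python3 -m handwheel '[{"xyz":[0,0,3],"delta_rot":[0,0,0],"hand":1},{"xyz":[0,0,6],"delta_rot":[0,0,0],"hand":1},{"xyz":[0,0,9],"delta_rot":[0,0,0],"hand":1},{"xyz":[0,0,12],"delta_rot":[0,0,0],"hand":1},{"xyz":[0,0,14],"delta_rot":[0,0,0],"hand":1}]' >/dev/null; python3 d.py [0,-28,27]
```

```text
t 3.275 tip in file mm [  1.5 -27.6  31.5] F(file) [0.9 0.3 3.2] open 0.0 toolY in file [-0.  1. -0.]
go tool mm [ 1.5 -0.4  4.5]
```

Pushing with about 3 N. Continue gently until the force rises.

```bash
python3 -m handwheel '[{"xyz":[0,0,1],"delta_rot":[0,0,0],"hand":1},{"xyz":[0,0,2],"delta_rot":[0,0,0],"hand":1},{"xyz":[0,0,3],"delta_rot":[0,0,0],"hand":1},{"xyz":[0,0,4],"delta_rot":[0,0,0],"hand":1},{"xyz":[0,0,4.5],"delta_rot":[0,0,0],"hand":1}]' >/dev/null; python3 d.py [0,-28,27]
```

```text
t 3.9 tip in file mm [  1.5 -27.7  27.4] F(file) [0.5 0.3 8.1] open 0.01 toolY in file [-0.  1. -0.]
go tool mm [ 1.5 -0.3  0.4]
```

```bash
python3 -m handwheel '[{"xyz":[0,0,0.3],"delta_rot":[0,0,0],"hand":1},{"xyz":[0,0,0.6],"delta_rot":[0,0,0],"hand":1},{"xyz":[0,0,0.9],"delta_rot":[0,0,0],"hand":1},{"xyz":[0,0,1],"delta_rot":[0,0,0],"hand":1},{"xyz":[0,0,1],"delta_rot":[0,0,0],"hand":1}]' >/dev/null; python3 d.py [0,-28,27]
```

```text
t 4.525 tip in file mm [  1.5 -27.7  27.4] F(file) [-1.   1.3 10.2] open 0.0 toolY in file [-0.  1. -0.]
go tool mm [ 1.5 -0.3  0.4]
```

```bash
python3 -m handwheel '[{"xyz":[0,0,0.5],"delta_rot":[0,0,0],"hand":1},{"xyz":[0,0,1],"delta_rot":[0,0,0],"hand":1},{"xyz":[0,0,1.5],"delta_rot":[0,0,0],"hand":1},{"xyz":[0,0,2],"delta_rot":[0,0,0],"hand":1},{"xyz":[0,0,2],"delta_rot":[0,0,0],"hand":1}]' >/dev/null; python3 d.py [0,-28,27]
```

```text
t 5.15 tip in file mm [  1.5 -27.7  27.2] F(file) [-2.9  0.9 22.4] open 0.01 toolY in file [-0.001  1.    -0.   ]
go tool mm [ 1.5 -0.3  0.2]
```

The bar is bottomed, with 22 N and no further travel. Next: rise, then approach the lever.

```bash
python3 -m handwheel '[{"xyz":[1,0,-12],"delta_rot":[0,0,0],"hand":1},{"xyz":[1,0,-32],"delta_rot":[0,0,0],"hand":1},{"xyz":[1,8,-33],"delta_rot":[0,0,0],"hand":1},{"xyz":[1,15,-33],"delta_rot":[0,0,0],"hand":1},{"xyz":[1,18,-33],"delta_rot":[0,0,0],"hand":1}]' >/dev/null; python3 d.py [0,-4.5,56]
```

```text
t 5.775 tip in file mm [-0.8 -8.8 56. ] F(file) [-0.1  0.9  0.8] open 0.0 toolY in file [-0.001  1.     0.   ]
go tool mm [-0.8  4.3  0. ]
```

```bash
python3 -m handwheel '[{"xyz":[0,3,0],"delta_rot":[0,0,0],"hand":1},{"xyz":[0,6,0],"delta_rot":[0,0,0],"hand":1},{"xyz":[0,9,1],"delta_rot":[0,0,0],"hand":1},{"xyz":[0,12.5,2.5],"delta_rot":[0,0,0],"hand":1},{"xyz":[0,16,4],"delta_rot":[0,0,0],"hand":1}]' >/dev/null; python3 d.py [0,14.2,45.7]
```

```text
t 6.4 tip in file mm [ 0.4  5.  53.5] F(file) [-1.3 -6.6  4.5] open 0.0 toolY in file [-0.002  1.    -0.003]
go tool mm [0.4 9.3 7.8]
```

```bash
python3 -m handwheel '[{"xyz":[0,3.5,3],"delta_rot":[0,0,0],"hand":1},{"xyz":[0,7,6],"delta_rot":[0,0,0],"hand":1},{"xyz":[0,9.5,9],"delta_rot":[0,0,0],"hand":1},{"xyz":[0,12,12],"delta_rot":[0,0,0],"hand":1},{"xyz":[0,14,14.5],"delta_rot":[0,0,0],"hand":1}]' >/dev/null; python3 d.py [0,22,36]
```

```text
t 7.025 tip in file mm [ 1.1 20.5 39.2] F(file) [ 0.7 -0.6  2.9] open 0.01 toolY in file [0. 1. 0.]
go tool mm [1.1 1.5 3.2]
```

```bash
python3 -m handwheel '[{"xyz":[0,1.5,1.5],"delta_rot":[0,0,0],"hand":1},{"xyz":[0,3,3],"delta_rot":[0,0,0],"hand":1},{"xyz":[0,4.5,4.5],"delta_rot":[0,0,0],"hand":1},{"xyz":[0,5,5],"delta_rot":[0,0,0],"hand":1},{"xyz":[0,5,5],"delta_rot":[0,0,0],"hand":1}]' >/dev/null; python3 d.py
python3 -m handwheel '[{"xyz":[0,-4,-4],"delta_rot":[0,0,0],"hand":1},{"xyz":[0,-10,-20],"delta_rot":[0,0,0],"hand":1},{"xyz":[0,-10,-60],"delta_rot":[0,0,0],"hand":1},{"xyz":[0,-10,-110],"delta_rot":[0,0,0],"hand":1},{"xyz":[0,-10,-150],"delta_rot":[0,0,0],"hand":1}]' >/dev/null; python3 d.py
python3 -m handwheel '[{"xyz":[45,0,0],"delta_rot":[0,0,0],"hand":1},{"xyz":[90,0,0],"delta_rot":[0,0,0],"hand":1},{"xyz":[120,0,0],"delta_rot":[0,0,0],"hand":1},{"xyz":[140,0,0],"delta_rot":[0,0,0],"hand":1},{"xyz":[140,0,0],"delta_rot":[0,0,0],"hand":1}]' >/dev/null; python3 d.py
python3 - <<'E'
from h import *
a=vision.capture("scene");cv2.imwrite("pics/s2.png",cv2.resize(a[155:285,220:390],None,fx=4.5,fy=4.5,interpolation=2)[:,:,::-1])
E
```

```text
t 7.65 tip in file mm [-0.1 25.4 33.3] F(file) [-0.4 -0.6 -0.1] open 0.01 toolY in file [-0.  1.  0.]
t 8.275 tip in file mm [  0.7  14.7 186.9] F(file) [-0.5 -1.1 -0.5] open 0.01 toolY in file [ 0.  1. -0.]
t 8.9 tip in file mm [-141.1   15.1  184.6] F(file) [ 1.1 -0.2  0.4] open 0.01 toolY in file [ 0.  1. -0.]
```

View pics/s2.png

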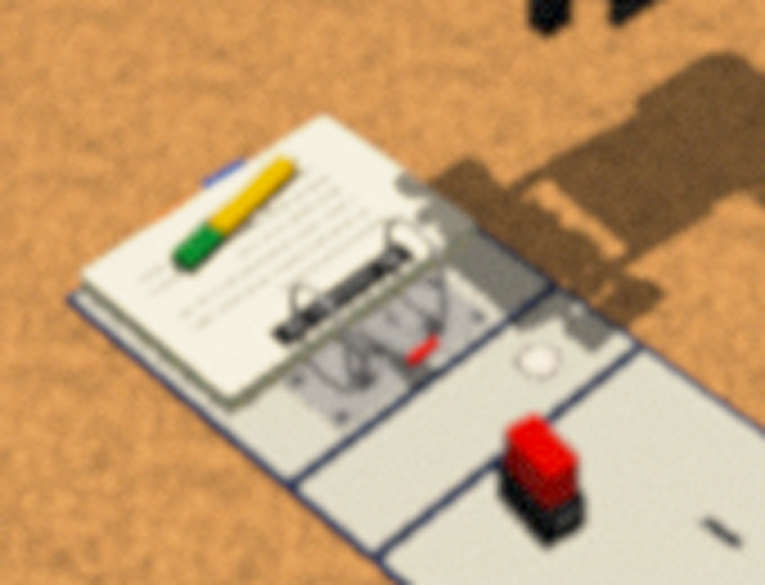

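The picture shows the arches over the posts, the lever down at crop (423,350) and the bar low at (347,292). A quick numeric check follows.

Run:
```python
from d import *
for p,v in(((0,45,28),"lever locked"),((0,-28,27),"bar down"),((0,-28,46),"bar up")):
    print(v,(proj("scene",O+F@(np.array(p)/1000))-[220,155])*4.5)
```

```text
lever locked [418.98695159 343.93943138]
bar down [339.71268441 284.06430009]
bar up [337.90677201 263.39871082]
```

```bash
python3 -c "from rig import workorder;print(workorder.hand_in())"
```

```text
the job is handed in; nothing more can be done
None
```

The lever is locked down with the arches shut over the posts, the compressor bar is pressed onto the sheets, and the job is handed in (about 9 s of the 38 s used; `hand_in()` gave no verdict, so this rests on the last camera picture and the force readings).

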